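# Set the dark fiddle tubes on their drying stands

### The arm

A 6-joint arm with a two-finger parallel gripper is mounted at the origin on the work surface. World frame = base frame: x ahead of the robot, y to its left, z up, the work surface at z = 0. Lengths are in m, angles in rad, forces in N, time in s.
With the tool pointing down it reaches from about 0.425 to 0.95 m from the base axis. Payload 3.5 kg.
Tool frame: the origin (TCP) lies midway between the tips of the shut fingers; the grasp point (between the pads) lies 19 mm behind it (env.grip_depth is the distance from the TCP to the grasp point, in m); z points along the fingers, y is the line along which they close (so a half turn about z gives the same grasp; the last joint's range is limited). The gripper opens to 85 mm and grips with 20 to 120 N. Pads are 22 mm wide; open, the fingers measure 114 mm over their backs; the gripper's body (76 mm by 85 mm) begins 54 mm behind the grasp point. The pads swing forward as they close: fully open they stand 13 mm farther back than shut.
Start: joints at [-1.474, 0.286, 1.577, -0, 1.279, -0.15], TCP at [0.165, -0.655, 0.231] pointing down, gripper open.
Joint ranges: [-2.77, 2.77], [-0.9, 2.22], [0.21, 2.48], [-1.53, 4.67], [0.24, 2.81], [-2.84, 2.84]. Speed limits (rad/s): [2.79, 2.79, 3.14, 3.14, 3.14, 3.14].

### API

Orientations are given as [roll, pitch, yaw] about the fixed x, y, z axes, in that order (R = Rz(yaw) Ry(pitch) Rx(roll)).
In Python, from cell import env, optics gives the robot as it stands. The module is installed in compiled form; this text tells all that it offers. Calls block until the motion is done:
- env.reach(position, orientation): joint-space move of the TCP to a pose.
- env.servo_line(position, ori=None, vel=0.15): straight line of the TCP; ori=None keeps the orientation; vel is the mean speed in m/s.
- env.move_joints(angles): joint-space move.
- env.move_gripper(opening, effort=None): opening from 0.0 (shut) to 1.0 (fully open); effort is the grip in N (None keeps the last); returns when the fingers have stopped.
- env.sleep(seconds).
- env.inverse_kinematics(position, orientation): joint angles nearest the present ones, or None.
- optics.snapshot(name): name is "scene" or "top"; returns a dict with "frame" (480x640x3 uint8, red, green, blue), "range_z" (480x640 float32, m along the optical axis (not along the pixel's ray), 0 where there is no reading), "vfov" (degrees; the focal length in pixels is half the picture's height over the tangent of half this angle, whatever the lens; pixels are square), "cx", "cy" (the principal point, pixels), "dist_coeffs" ([k1, k2, p1, p2, k3] as OpenCV has them; the pictures are not rectified), "eye" and "rotation" of the camera in the world. Camera axes: x right, y up, looking along -z (the intrinsics and any distortion apply to the point x, -y, -z); pixel columns grow to the right and rows downward; lengths in m; the calibration is good to about 2 mm. A picture is of the moment at which its call begins.
A pose or a line that the arm cannot do raises env.IKError and nothing moves.
- env.job_done(): hands the job in; it is judged then, once.
Readings, each from a call of its own:
- env.get_clock(): time.
- env.get_qpos(): joint angles.
- env.get_dq(): joint speeds.
- env.get_joint_torque(): joint torques, N m.
- env.get_tcp_pos(): TCP position.
- env.get_orientation(): TCP orientation.
- env.get_ft_force(): force on the tool from outside, world axes, zero at the start.
- env.get_ft_torque(): the same for the moment, N m.
- env.get_width(): opening from 0.0 (shut) to 1.0 (fully open).
- env.get_grasp_force(): force on a finger pad.
Only numpy, scipy, OpenCV 4.12 (cv2) and the standard library are available. Lean on these libraries where they do the work, as an engineer would, in place of code of your own. Each camera call takes 0.05 s, during which the arm holds its last target. There are 200 camera calls.

### The job

Set the three dark wooden fiddle tubes upright on the green drying stands, each fully down over the spigot of the stand of its own size (large on large, medium on medium, small on small), and let go of each. The large one dries slowest, so it goes first, then the medium, then the small. Set them down gently without dropping them, and leave the two pale bamboo tubes standing where they are.

Things in the scene. Friction and masses are not known exactly. Their poses are not given: they have to be found in the camera images.
- dark_large: the large dark tube: a loose fiddle sound tube of very dark red-brown wood with a thin brass band near its foot, standing upright, open at both ends; outer diameter 62 mm, bore 54 mm right through, height 90 mm. Origin: centre of its lower end, z up along the tube. Weighs under 130 g; safely gripped from above across its outer sides near the top
- dark_medium: the medium dark tube: a loose fiddle sound tube of very dark red-brown wood with a thin brass band near its foot, standing upright, open at both ends; outer diameter 50 mm, bore 42 mm right through, height 75 mm. Origin: centre of its lower end, z up along the tube. Weighs under 130 g; safely gripped from above across its outer sides near the top
- dark_small: the small dark tube: a loose fiddle sound tube of very dark red-brown wood with a thin brass band near its foot, standing upright, open at both ends; outer diameter 38 mm, bore 30 mm right through, height 60 mm. Origin: centre of its lower end, z up along the tube. Weighs under 130 g; safely gripped from above across its outer sides near the top
- pale_large: a pale straw-coloured bamboo tube, not part of the job, standing upright: outer diameter 62 mm, bore 54 mm, height 90 mm, loose. Origin: centre of its lower end, z up
- pale_medium: a pale straw-coloured bamboo tube, not part of the job, standing upright: outer diameter 50 mm, bore 42 mm, height 75 mm, loose. Origin: centre of its lower end, z up
- stand_large: the large drying stand, fixed to the table: a green disc 76 mm across and 10 mm thick with a bright metal spigot 36 mm across standing 28 mm above the disc at its centre (top at 38 mm; its uppermost 10 mm taper to half the width). The large dark tube goes over the spigot and rests with its lower end on the disc. Origin: centre of the disc's underside, at table height, z up
- stand_medium: the medium drying stand, fixed to the table: a green disc 62 mm across and 10 mm thick with a bright metal spigot 24 mm across standing 28 mm above the disc at its centre (top at 38 mm; its uppermost 10 mm taper to half the width). The medium dark tube goes over the spigot and rests with its lower end on the disc. Origin: centre of the disc's underside, at table height, z up
- stand_small: the small drying stand, fixed to the table: a green disc 48 mm across and 10 mm thick with a bright metal spigot 14 mm across standing 28 mm above the disc at its centre (top at 38 mm; its uppermost 10 mm taper to half the width). The small dark tube goes over the spigot and rests with its lower end on the disc. Origin: centre of the disc's underside, at table height, z up

How it is judged:
On the way, in this order (a step that is already met when the one before it is completed fails the run):
1. the large dark tube stands released on the large stand, over its spigot (horizontal distance between dark_large and stand_large below 0.011 m and z of dark_large in the frame of stand_large between 0.007 and 0.013 m and angle between dark_large's own z axis and vertical below 0.08 rad and linear speed of dark_large below 0.02 m/s and contact force between dark_large and the fingers below 0.1 N), for 0.2 s.
2. the medium dark tube stands released on the medium stand, over its spigot (horizontal distance between dark_medium and stand_medium below 0.011 m and z of dark_medium in the frame of stand_medium between 0.007 and 0.013 m and angle between dark_medium's own z axis and vertical below 0.08 rad and linear speed of dark_medium below 0.02 m/s and contact force between dark_medium and the fingers below 0.1 N), for 0.2 s.
3. the small dark tube stands released on the small stand, over its spigot (horizontal distance between dark_small and stand_small below 0.011 m and z of dark_small in the frame of stand_small between 0.007 and 0.013 m and angle between dark_small's own z axis and vertical below 0.08 rad and linear speed of dark_small below 0.02 m/s and contact force between dark_small and the fingers below 0.1 N), for 0.2 s.
At the end, for the whole second after the job is handed in: each dark tube stands over the spigot of the stand of its own size, its axis within 11 mm of the spigot's, its lower end on the disc (within 3 mm), upright within 0.08 rad, released and at rest; the pale tubes stand upright within 20 mm of where they began (all of step 1 and all of step 2 and all of step 3 and distance of each of pale_large, pale_medium from where it was at the start of the episode below 0.02 m and angle between each of pale_large, pale_medium's own z axis and vertical below 0.08 rad); the robot touches nothing.
It fails at once if the large pale tube is moved more than 20 mm or tipped (distance of pale_large from where it was at the start of the episode above 0.02 m or angle between pale_large's own z axis and vertical above 0.3 rad).
It fails at once if the medium pale tube is moved more than 20 mm or tipped (distance of pale_medium from where it was at the start of the episode above 0.02 m or angle between pale_medium's own z axis and vertical above 0.3 rad).
It fails at once if the large dark tube is dropped (falls free faster than 0.5 m/s, about 13 mm of fall) (linear speed of dark_large above 0.5 m/s and contact force between dark_large and the fingers below 0.05 N).
It fails at once if the medium dark tube is dropped (falls free faster than 0.5 m/s, about 13 mm of fall) (linear speed of dark_medium above 0.5 m/s and contact force between dark_medium and the fingers below 0.05 N).
It fails at once if the small dark tube is dropped (falls free faster than 0.5 m/s, about 13 mm of fall) (linear speed of dark_small above 0.5 m/s and contact force between dark_small and the fingers below 0.05 N).
It also fails if it takes over 80 s, if anything falls off the work surface, if the arm or the gripper's body presses on something with over 40 N, if the wrist force passes 120 N, or if a joint passes its speed limit or range.

## Working session

There is one attempt and no reset: what is moved stays moved. The work goes in short steps, each a Python script; the robot and the scene stay as the last script left them, time stands still between calls to the robot, and variables do not carry over. Pictures are saved under pics/ and viewed, at most 14 in all, crops included, and the job is handed in when it is done.

```bash
mkdir -p pics; python3 - <<'E'
from cell import env, optics
import cv2
for n in("scene","top"):
    s=optics.snapshot(n)
    cv2.imwrite(f"pics/{n}0.png",s["frame"][:,:,::-1])
    print(n,{k:v for k,v in s.items() if k not in("frame","range_z")},(s["range_z"]>0).mean())
E
```

```text
scene {'vfov': 57.21753999478865, 'cx': 316.2725373867978, 'cy': 236.12628826230764, 'dist_coeffs': array([-0.04557253,  0.        ,  0.        ,  0.        ,  0.        ]), 'eye': array([ 0.87460782, -0.25411929,  0.78760652]), 'rotation': array([0.50860761, 0.00262222, 0.88313666])} 0.9961490885416666
top {'vfov': 46.66377578656933, 'cx': 327.9003579499782, 'cy': 243.4989874694723, 'dist_coeffs': array([-0.04498216,  0.        ,  0.        ,  0.        ,  0.        ]), 'eye': array([ 0.38244982, -0.00658173,  1.18078759]), 'rotation': array([ 0.15827339,  0.00211714, -1.55133863])} 0.9960709635416667
```

View pics/scene0.png

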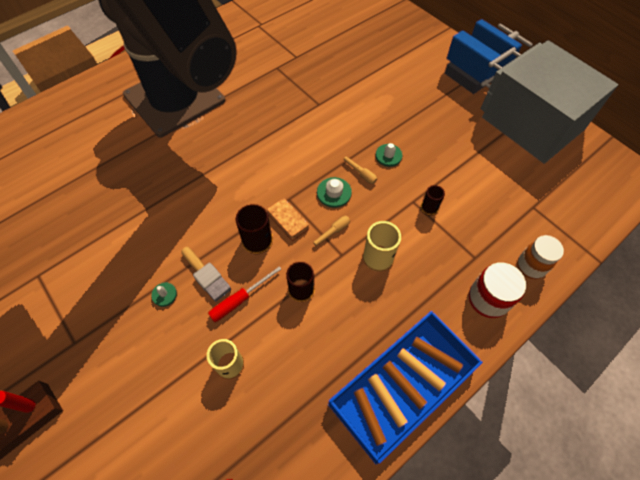

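View pics/top0.png

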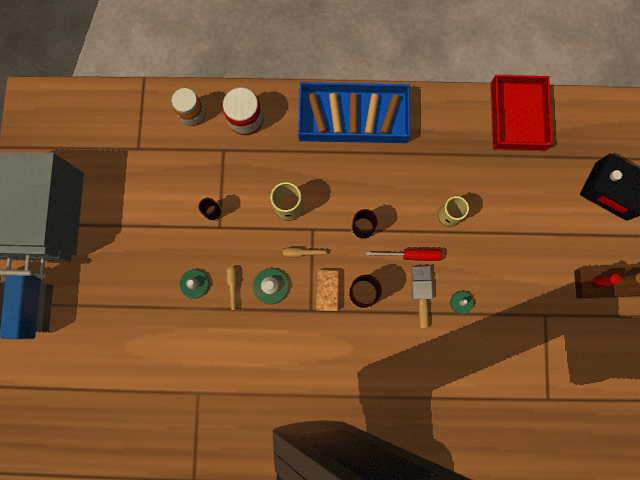

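The top view shows the dark tubes at (365,291) large, (365,222) medium and (209,209) small. The green stands are at (270,286) large, (195,283) medium and (462,302) small, and the pale tubes at (286,200) and (453,210). The scene view shows the same layout: dark tubes at (254,228), (300,281) and (433,199), stands at (334,190), (389,154) and (164,294).

```bash
cat > vis.py <<'E'
import numpy as np, cv2
from scipy.spatial.transform import Rotation as Ro
from scipy.optimize import least_squares
from cell import env, optics
def snap(n):
    s=optics.snapshot(n); f=240/np.tan(np.radians(s["vfov"]/2))
    s["K"]=np.array([[f,0,s["cx"]],[0,f,s["cy"]],[0,0,1.]]); s["R"]=Ro.from_euler("xyz",s["rotation"]).as_matrix()
    uv=np.mgrid[0:480,0:640][::-1].reshape(2,-1).T.astype(float)
    s["rays"]=rays(s,uv).reshape(480,640,3)
    s["P"]=s["eye"]+s["rays"]*s["range_z"][...,None]
    s["hsv"]=cv2.cvtColor(s["frame"],cv2.COLOR_RGB2HSV).astype(int); return s
def rays(s,uv):
    p=cv2.undistortPoints(np.array(uv,float).reshape(-1,1,2),s["K"],s["dist_coeffs"]).reshape(-1,2)
    return np.c_[p[:,0],-p[:,1],-np.ones(len(p))]@s["R"].T
def plane(s,uv,z):
    r=rays(s,uv); return s["eye"]+r*((z-s["eye"][2])/r[:,2])[:,None]
def circ(p):
    c=least_squares(lambda q:np.hypot(p[:,0]-q[0],p[:,1]-q[1])-q[2],[*p[:,:2].mean(0),.03],loss="soft_l1",f_scale=.001).x; return c
def tri(a,b,ua,ub):
    da,db=rays(a,[ua])[0],rays(b,[ub])[0]; M=np.c_[da,-db]
    t=np.linalg.lstsq(M,b["eye"]-a["eye"],rcond=None)[0]
    p,q=a["eye"]+t[0]*da,b["eye"]+t[1]*db; return (p+q)/2,np.linalg.norm(p-q)
def blob(m,seed):
    n,l,st,c=cv2.connectedComponentsWithStats(m.astype(np.uint8))
    k=min([i for i in range(1,n) if st[i,4]>25],key=lambda i:np.hypot(*(c[i]-seed))); return l==k
E
cat > m1.py <<'E'
from vis import *
T,S=snap("top"),snap("scene")
seeds=dict(dark_large=((365,291),(254,228)),dark_medium=((365,222),(300,281)),dark_small=((209,209),(433,199)),
 pale_large=((286,200),(382,245)),pale_medium=((453,210),(225,358)),
 stand_large=((270,286),(334,190)),stand_medium=((195,283),(389,154)),stand_small=((462,302),(164,294)))
for n,(a,b) in seeds.items():
    cen=[]
    for s,sd in((T,a),(S,b)):
        h=s["hsv"]
        if "stand" in n: m=(h[...,0]>50)&(h[...,0]<95)&(h[...,1]>80)
        elif "dark" in n: m=(h[...,2]<75)&(s["P"][...,2]>.008)
        else: m=(h[...,0]>20)&(h[...,0]<40)&(s["P"][...,2]>.008)
        m=blob(m,sd); P=s["P"][m]
        if "stand" in n:   # outline of the disc
            zt=np.median(P[:,2]); c=max(cv2.findContours(m.astype(np.uint8),0,1)[0],key=cv2.contourArea)
        else:
            zt=np.percentile(P[:,2],97); r=m&(s["P"][...,2]>zt-.006); ys,xs=np.nonzero(r); c=cv2.convexHull(np.c_[xs,ys].astype(np.int32))
        e=cv2.fitEllipse(c)[0]; w=plane(s,c.reshape(-1,2),zt); q=circ(w); cen.append(e)
        print(n,"px",np.round(e,1),"depth z",zt.round(4),"circle",q.round(4))
    p,d=tri(T,S,*cen); print("   tri",p.round(4),"gap",round(d,4))
print(env.get_orientation(),env.get_tcp_pos(),env.grip_depth,env.get_width())
E
python3 m1.py
```

```text
dark_large px [365.4 290.3] depth z 0.0938 circle [ 0.4651 -0.0761  0.0302]
dark_large px [254.4 225.7] depth z 0.0904 circle [ 0.4683 -0.0776  0.0305]
   tri [ 0.4675 -0.0769  0.0624] gap 0.0022
dark_medium px [364.6 220.9] depth z 0.0785 circle [ 0.606  -0.074   0.0242]
dark_medium px [299.7 275.2] depth z 0.0756 circle [ 0.6089 -0.0762  0.0244]
   tri [ 0.6073 -0.0748  0.0704] gap 0.0006
dark_small px [210.1 208.4] depth z 0.063 circle [0.6329 0.2473 0.0191]
dark_small px [434.7 193.4] depth z 0.0605 circle [0.6352 0.2474 0.0185]
   tri [0.6327 0.247  0.0571] gap 0.0057
pale_large px [285.  196.9] depth z 0.093 circle [0.6493 0.087  0.0303]
pale_large px [383.7 236.1] depth z 0.0917 circle [0.6509 0.0856 0.0306]
   tri [0.6502 0.0872 0.0879] gap 0.0005
pale_medium px [456.1 207.7] depth z 0.0778 circle [ 0.637  -0.2599  0.0244]
pale_medium px [221.6 354. ] depth z 0.077 circle [ 0.6382 -0.2606  0.0246]
   tri [ 0.6377 -0.2608  0.0744] gap 0.0002
stand_large px [269.6 280.6] depth z 0.0103 circle [0.4792 0.1194 0.0327]
stand_large px [333.8 191.6] depth z 0.0097 circle [0.4774 0.118  0.0352]
   tri [0.4846 0.1166 0.0202] gap 0.0077
stand_medium px [193.8 283.4] depth z 0.0103 circle [0.4784 0.2813 0.0292]
stand_medium px [388.5 154.9] depth z 0.0098 circle [0.4795 0.279  0.0282]
   tri [0.4783 0.2817 0.0068] gap 0.001
stand_small px [461.4 302.2] depth z 0.0105 circle [ 0.4498 -0.2833  0.0225]
stand_small px [163.7 294.3] depth z 0.0103 circle [ 0.4519 -0.2841  0.0216]
   tri [ 0.45   -0.2843  0.0063] gap 0.0001
[-3.14007339e+00 -2.37775640e-04  2.46827835e-01] [ 0.16490638 -0.65411392  0.23041761] 0.0187 0.9998916988939721
```

The two views agree within about 3 mm, except for the large tube's and the stands' ellipses, where the outlines are ragged. I'll refit those with dense hulls and add the spigot tips.

```bash
cat > m2.py <<'E'
from vis import *
T,S=snap("top"),snap("scene")
G=dict(dark_large=(.4667,-.077),dark_medium=(.6075,-.075),dark_small=(.634,.2473),stand_large=(.479,.118),stand_medium=(.479,.280),stand_small=(.451,-.2837))
H=dict(large=.09,medium=.075,small=.06); RS=dict(large=.038,medium=.031,small=.024)
def fit(s,m,z):
    ys,xs=np.nonzero(m); h=cv2.convexHull(np.c_[xs,ys].astype(np.int32))
    k=np.zeros((480,640),np.uint8); cv2.fillPoly(k,[h],1); c=max(cv2.findContours(k,0,1)[0],key=len)
    return cv2.fitEllipse(c)[0],circ(plane(s,c.reshape(-1,2),z))
for n,g in G.items():
    kind,size=n.split("_"); cs=[];sp=[]
    for s in(T,S):
        P=s["P"]; d=np.hypot(P[...,0]-g[0],P[...,1]-g[1]); h=s["hsv"]
        if kind=="dark":
            near=d<.045; zt=np.percentile(P[near&(P[...,2]>.03)][:,2],97); m=near&(P[...,2]>zt-.005)
        else:
            m=(d<.05)&(h[...,0]>45)&(h[...,0]<100)&(h[...,1]>60)&(P[...,2]<.02); zt=np.median(P[m][:,2])
            t=(d<.025)&(P[...,2]>.03); ys,xs=np.nonzero(t); sp.append((xs.mean(),ys.mean())); q=P[t]; print("  spigot pts",t.sum(),q.mean(0).round(4),"max z",q[:,2].max().round(4))
        e,c=fit(s,m,zt); cs.append(e); print(n,"z",zt.round(4),"circ",c.round(4))
    p,dd=tri(T,S,*cs); print("   tri",p.round(4),round(dd,4))
    if sp: p,dd=tri(T,S,*sp); print("   tri spigot",p.round(4),round(dd,4))
P=T["P"]; m=(P[...,2]>.012)&(P[...,0]>.35)&(P[...,0]<.72)&(abs(P[...,1])<.36)
n,l,st,c=cv2.connectedComponentsWithStats(m.astype(np.uint8))
for i in range(1,n):
    if st[i,4]>20:
        q=P[l==i]; print("obst",q.min(0).round(3),q.max(0).round(3))
for s in((T,)):
    cv2.imwrite("pics/crop1.png",cv2.resize(s["frame"][170:340,160:490,::-1],None,fx=2.4,fy=2.4))
E
python3 m2.py
```

```text
dark_large z 0.094 circ [ 0.4656 -0.0757  0.03  ]
dark_large z 0.0905 circ [ 0.4675 -0.0777  0.0311]
   tri [ 0.4659 -0.0766  0.0865] 0.001
dark_medium z 0.0784 circ [ 0.6067 -0.0737  0.024 ]
dark_medium z 0.0759 circ [ 0.6079 -0.0754  0.0245]
   tri [ 0.6075 -0.0744  0.0732] 0.0011
dark_small z 0.063 circ [0.6343 0.2491 0.0183]
dark_small z 0.0612 circ [0.6345 0.248  0.0189]
   tri [0.6345 0.2494 0.0597] 0.0012
  spigot pts 197 [0.4767 0.1197 0.0353] max z 0.0439
stand_large z 0.0103 circ [0.4766 0.1192 0.0364]
  spigot pts 148 [0.4793 0.1171 0.0349] max z 0.0416
stand_large z 0.0097 circ [0.4777 0.1179 0.0367]
   tri [0.4766 0.1193 0.0064] 0.0007
   tri spigot [0.4769 0.1199 0.0299] 0.0009
  spigot pts 84 [0.478  0.2802 0.0356] max z 0.0426
stand_medium z 0.0104 circ [0.4782 0.2812 0.0296]
  spigot pts 58 [0.4799 0.2805 0.0347] max z 0.041
stand_medium z 0.0098 circ [0.4788 0.2793 0.0297]
   tri [0.4781 0.2815 0.0071] 0.0012
   tri spigot [0.4786 0.2814 0.0327] 0.0011
  spigot pts 32 [ 0.4495 -0.283   0.0348] max z 0.0402
stand_small z 0.0102 circ [ 0.4499 -0.2833  0.0229]
  spigot pts 38 [ 0.4514 -0.2832  0.035 ] max z 0.0407
stand_small z 0.0102 circ [ 0.4511 -0.284   0.0226]
   tri [ 0.45   -0.2841  0.0074] 0.0003
   tri spigot [ 0.4497 -0.2835  0.032 ] 0.0003
obst [ 0.382 -0.007  0.012] [0.682 0.118 1.181]
obst [0.616 0.231 0.012] [0.654 0.268 0.065]
obst [ 0.382 -0.286  0.013] [ 0.664 -0.007  1.181]
obst [ 0.382 -0.097  0.012] [ 0.631 -0.007  1.181]
obst [ 0.382 -0.007  0.012] [0.56  0.094 1.181]
obst [ 0.382 -0.24   0.012] [ 0.56  -0.007  1.181]
obst [ 0.382 -0.007  0.012] [0.515 0.211 1.181]
obst [ 0.382 -0.221  0.012] [ 0.524 -0.007  1.181]
obst [ 0.382 -0.022  0.012] [0.512 0.023 1.181]
obst [0.462 0.27  0.012] [0.5   0.306 0.043]
obst [ 0.382 -0.007  0.012] [0.503 0.149 1.181]
obst [ 0.382 -0.107  0.012] [ 0.495 -0.007  1.181]
obst [ 0.44  -0.294  0.012] [ 0.469 -0.275  0.04 ]
```

View pics/crop1.png

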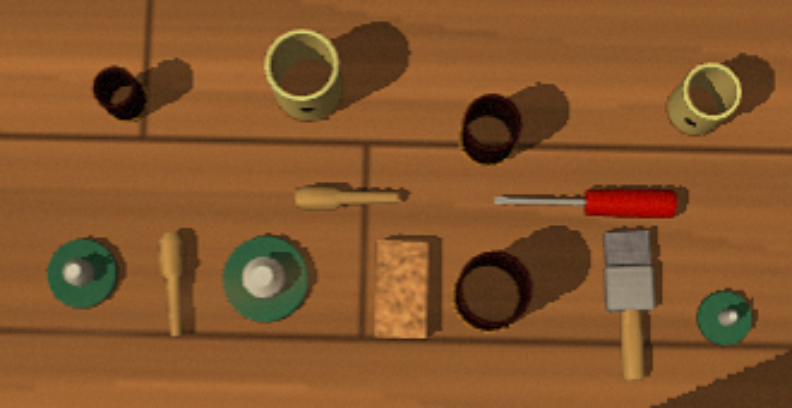

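The crop confirms that a grip closing along x is clear at every tube; the cork, brush and screwdriver lie low. Measured tops are about 0.09, 0.075 and 0.06, and the discs are at 0.010, as stated. I'll pick the large tube first.

```bash
cat > job.py <<'E'
from vis import *
TUBE=dict(large=(.4667,-.0767,.048),medium=(.6075,-.0745,.035),small=(.6344,.2487,.023))
STAND=dict(large=(.4772,.1186),medium=(.4785,.2804),small=(.4503,-.2836))
O=[np.pi,0,np.pi/2]
def say(t): print(t,"t",round(env.get_clock(),2),"tcp",np.round(env.get_tcp_pos(),4),"w",round(env.get_width(),3),"grip",np.round(env.get_grasp_force(),1),"ft",np.round(env.get_ft_force(),1))
def pick(n,up=.14):
    x,y,z=TUBE[n]; env.move_gripper(1.0); env.reach([x,y,z+up],O); env.servo_line([x,y,z],vel=.12); say("at")
    env.move_gripper(0.0,40); say("shut"); env.servo_line([x,y,z+.01],vel=.03); say("lifted"); env.servo_line([x,y,z+up],vel=.15); say("up")
E
python3 - <<'E'
from job import *
for n in TUBE:
    for p in((*TUBE[n][:2],TUBE[n][2]),(*TUBE[n][:2],TUBE[n][2]+.15),(*STAND[n],TUBE[n][2]+.01),(*STAND[n],TUBE[n][2]+.15)):
        q=env.inverse_kinematics(list(p),O)
        if q is None: print("NO IK",n,p)
        else: print(n,np.round(q,2))
pick("large")
for v in("scene","top"):
    s=snap(v); cv2.imwrite(f"pics/{v}_L1.png",s["frame"][:,:,::-1])
E
```

```text
large [-0.38  0.08  2.19 -0.    0.87 -0.38]
large [-0.38 -0.14  2.09  0.    1.19 -0.38]
large [ 0.04  0.11  2.14 -0.    0.9   0.04]
large [ 0.04 -0.09  2.05 -0.    1.19  0.04]
medium [-0.29  0.38  1.85 -0.    0.91 -0.29]
medium [-0.29  0.19  1.78  0.    1.17 -0.29]
medium [ 0.35  0.26  1.99 -0.    0.89  0.35]
medium [ 0.35  0.07  1.92 -0.    1.16  0.35]
small [ 0.22  0.52  1.67 -0.    0.95  0.22]
small [ 0.22  0.35  1.61 -0.    1.19  0.22]
small [-0.75  0.23  2.05  0.    0.86 -0.75]
small [-0.75  0.03  1.98  0.    1.13 -0.75]
at t 4.16 tcp [ 0.4674 -0.077   0.0488] w 1.0 grip 0.0 ft [ 0.1  0.2 -0. ]
shut t 4.51 tcp [ 0.4672 -0.0769  0.0491] w 0.732 grip 43.3 ft [-2.2  0.4  5.1]
lifted t 4.99 tcp [ 0.4667 -0.0767  0.058 ] w 0.727 grip 43.7 ft [ 0.1  0.6 -0.2]
up t 6.01 tcp [ 0.4659 -0.0764  0.1868] w 0.725 grip 43.7 ft [-0.4  0.2 -1.7]
```

View pics/scene_L1.png

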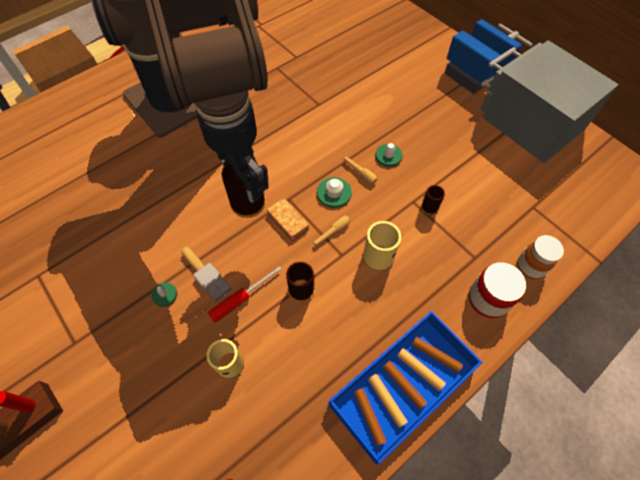

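The scene view shows the large tube held upright at (245,188), and the measured width is 61.8 mm, as it should be. Placing it now.

```bash
cat >> job.py <<'E'
def place(n,up=.14):
    x,y=STAND[n]; z=TUBE[n][2]; env.servo_line([x,y,z+up],vel=.2); env.sleep(.3); say("above")
    env.servo_line([x,y,z+.05],vel=.12); env.sleep(.2); say("over spigot"); f0=env.get_ft_force()
    env.servo_line([x,y,z+.014],vel=.04); say("near")
    for k in range(1,9):
        if env.get_ft_force()[2]-f0[2]>2.5 : break
        env.servo_line([x,y,z+.014-.001*k],vel=.02)
    say("down"); env.move_gripper(1.0); say("open"); env.servo_line([x,y,z+up],vel=.15)
E
python3 - <<'E'
from job import *
place("large")
T=snap("top"); S=snap("scene"); x,y=STAND["large"]
for s in(T,S):
    P=s["P"]; d=np.hypot(P[...,0]-x,P[...,1]-y); print("rim z",np.percentile(P[(d<.045)&(P[...,2]<.14)][:,2],97).round(4))
cv2.imwrite("pics/scene_L2.png",S["frame"][:,:,::-1])
E
```

```text
above t 7.53 tcp [0.4773 0.118  0.188 ] w 0.729 grip 43.7 ft [ 0.3 -0.3 -0.6]
over spigot t 8.63 tcp [0.4779 0.1186 0.099 ] w 0.723 grip 43.7 ft [ 0.5  0.6 -1.3]
near t 9.68 tcp [0.4775 0.1186 0.0623] w 0.727 grip 43.7 ft [ 0.3 -0.2 -0.5]
down t 10.68 tcp [0.4775 0.1186 0.0592] w 0.727 grip 44.2 ft [-2.6 -0.7  6.3]
open t 11.05 tcp [0.4771 0.1186 0.0578] w 0.999 grip 0.0 ft [ 0.2  0.5 -0.5]
rim z 0.0746
rim z 0.1001
```

View pics/scene_L2.png

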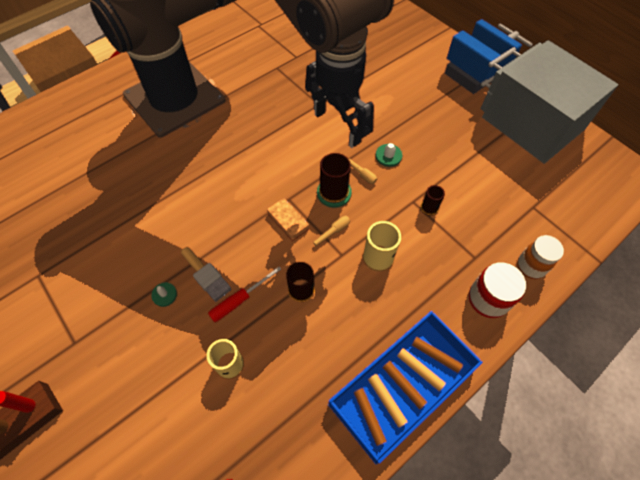

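The large tube is upright on its stand at (335,178), with its rim at 0.100 m, so it is seated. Next, the medium.

```bash
cat >> job.py <<'E'
def check(n):
    x,y=STAND[n]
    for v in("top","scene"):
        s=snap(v); P=s["P"]; d=np.hypot(P[...,0]-x,P[...,1]-y); m=(d<.04)&(P[...,2]<.115)
        zt=np.percentile(P[m][:,2],97); r=m&(P[...,2]>zt-.005); ys,xs=np.nonzero(r); h=cv2.convexHull(np.c_[xs,ys].astype(np.int32))
        print(n,v,"rim",zt.round(4),"circle",circ(plane(s,h.reshape(-1,2),zt)).round(4))
    return s
E
python3 - <<'E'
from job import *
pick("medium"); 
if .5<env.get_width()<.66: place("medium")
S=check("medium"); cv2.imwrite("pics/scene_M.png",S["frame"][:,:,::-1])
E
```

```text
at t 14.62 tcp [ 0.6083 -0.0748  0.0361] w 1.0 grip 0.0 ft [ 0.3 -0.2  0.1]
shut t 15.05 tcp [ 0.6081 -0.0747  0.0359] w 0.578 grip 41.7 ft [-1.4  0.3  3.6]
lifted t 15.53 tcp [ 0.6074 -0.0745  0.045 ] w 0.585 grip 41.4 ft [ 0.7 -0.4 -1.3]
up t 16.55 tcp [ 0.6066 -0.0743  0.1736] w 0.577 grip 41.5 ft [ 0.  -0.2 -0.6]
above t 18.89 tcp [0.4787 0.2801 0.175 ] w 0.576 grip 41.5 ft [ 0.2  0.4 -1.4]
over spigot t 19.99 tcp [0.4792 0.2807 0.0861] w 0.583 grip 41.5 ft [-0.3  0.4 -1.2]
near t 21.04 tcp [0.4788 0.2805 0.0493] w 0.58 grip 41.5 ft [ 0.3 -0.3 -1.8]
down t 22.04 tcp [0.4785 0.2805 0.0459] w 0.582 grip 41.9 ft [-2.  -0.5  4.4]
open t 22.49 tcp [0.4785 0.2804 0.0448] w 0.994 grip 0.0 ft [0.3 0.8 0.2]
medium top rim 0.0861 circle [0.478  0.2784 0.0246]
medium scene rim 0.0853 circle [0.4778 0.2784 0.0254]
```

View pics/scene_M.png

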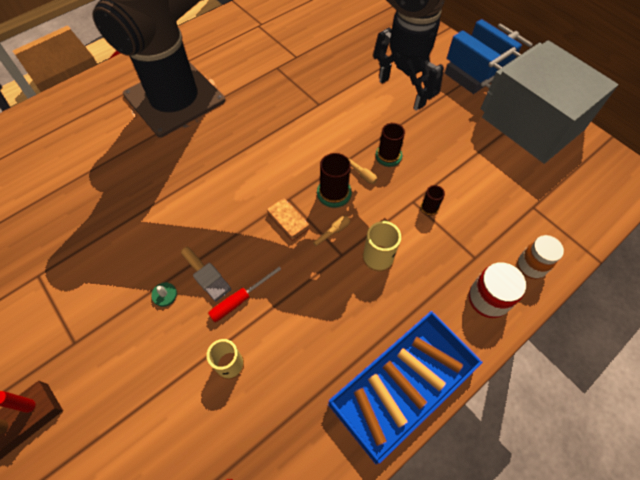

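The medium tube is seated at (391,145), with its rim at 0.085 m and its axis about 2 mm off the stand. Now the small.

```bash
python3 - <<'E'
from job import *
pick("small"); 
if .38<env.get_width()<.52: place("small")
x,y,z=env.get_tcp_pos(); env.reach([.42,-.40,.30],O)
S=check("small"); check("large"); check("medium"); cv2.imwrite("pics/scene_S.png",S["frame"][:,:,::-1])
E
```

```text
at t 25.82 tcp [0.6353 0.2489 0.0243] w 1.0 grip 0.0 ft [ 0.2  0.5 -0.5]
shut t 26.33 tcp [0.6348 0.2488 0.0236] w 0.438 grip 40.2 ft [0.6 0.8 2.7]
lifted t 26.82 tcp [0.6344 0.2487 0.0331] w 0.436 grip 40.0 ft [-0.1 -0.   0.1]
up t 27.83 tcp [0.6335 0.2485 0.1614] w 0.441 grip 40.0 ft [ 0.3 -0.6 -0.6]
above t 31.1 tcp [ 0.4504 -0.2835  0.163 ] w 0.438 grip 40.0 ft [-0.6 -0.3 -0.3]
over spigot t 32.2 tcp [ 0.4509 -0.2841  0.074 ] w 0.437 grip 40.0 ft [-0.6 -0.1  0.2]
near t 33.25 tcp [ 0.4505 -0.2838  0.0373] w 0.436 grip 40.0 ft [-1.   0.5  0.4]
down t 34.25 tcp [ 0.4504 -0.2837  0.0335] w 0.431 grip 40.4 ft [-1.2  1.4  5.2]
open t 34.78 tcp [ 0.4502 -0.2836  0.0329] w 1.001 grip 0.0 ft [-0.4 -0.5 -1. ]
small top rim 0.0711 circle [ 0.4497 -0.2807  0.019 ]
small scene rim 0.0707 circle [ 0.4507 -0.2805  0.0194]
large top rim 0.1017 circle [0.4764 0.1192 0.0306]
large scene rim 0.1002 circle [0.478  0.1174 0.0318]
medium top rim 0.0866 circle [0.4781 0.2791 0.0247]
medium scene rim 0.0853 circle [0.4776 0.2784 0.0252]
```

View pics/scene_S.png

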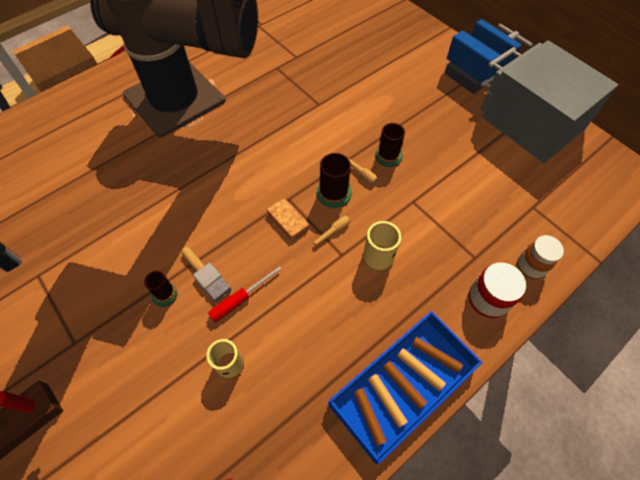

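All three tubes are seated: rims at 0.100, 0.085 and 0.071 m, offsets 3 mm or less. The pale tubes are still at (382,245) and (225,358), and the arm is clear.

```bash
python3 -c "
from cell import env
print(env.job_done(), env.get_clock())"
```

```text
the job is handed in; nothing more can be done
the job is handed in; nothing more can be done
```

I set the large, medium and small dark tubes in that order, each released and fully down on its own stand (within about 3 mm of centre by camera); the pale tubes look unmoved, and I handed the job in after about 37 s of the 80 s without being shown a verdict.

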